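# Pin the guide batten to the assembly jig

## Task

Set up the wooden guide batten on the jig board: lay it flat on the board with its long edge flush against the fence and the hole in its end over the hole in the board, then push the long steel pin down through both holes until its head rests on the batten. Leave the short pin standing in its block and do not push or tip the paint tub.

Things in the scene. Friction and masses are not known exactly. Their poses are not given: they have to be found in the camera images.
- jig: fixed plywood jig board 130 x 300 x 36 mm (x, y, z) with a wooden fence, a strip 50 x 260 mm and 20 mm high, on top at x -2.5 to +47.5, y -130 to +130 mm. Origin: centre of the board's underside, on the table; y along the fence. The batten goes against the fence's long face towards the robot (x = -2.5 mm). Board top z = 36 mm, fence top z = 56 mm.
- jig_hole (a point): centre of the mouth, in the board's top face, of the round 14 mm hole that goes straight down through the 36 mm board; at (-25, +90, 36) mm in the jig's frame. Axes as the jig's.
- batten: loose wooden guide batten 45 x 240 x 20 mm (x, y, z), 0.19 kg, with a hand block 24 x 70 x 40 mm on the middle of its top (z 20 to 60 mm) to hold it by. Origin: centre of its underside. A 15 mm hole goes down through it near its +y end. Its +x long edge goes against the fence: seated, its axes match the jig's and its origin is at (-25, 0, 36) mm of the jig.
- batten_hole (a point): centre of the mouth, in the batten's top face, of its 15 mm hole; at (0, +90, 20) mm in the batten's frame.
- batten_edge_a (a point): point on the batten's +x long edge at its holed end: (22.5, 120, 10) mm in the batten's frame.
- batten_edge_b (a point): point on the batten's +x long edge at its plain end: (22.5, -120, 10) mm in the batten's frame.
- pin_block: fixed wooden block 130 x 55 x 30 mm (x, y, z) on the table, with two holes 25 mm deep at x = -37.5 and +37.5 mm, y = 0, in which the two pins stand, either pin in either hole. It stands to the left or to the right of the jig. Origin: centre of its underside.
- long_pin: loose steel pin, 0.11 kg, 75 mm long: shank 12 mm in diameter, 50 mm long, its foot tapered to 7 mm over the last 5 mm; head a cylinder 22 mm in diameter, 25 mm high. Starts upright in the pin block, foot 5 mm above the table, head top at 80 mm: the higher of the two pins. Origin: centre of the foot's end; z towards the head.
- long_pin_head (a point): middle of the long pin's head, on its axis, 62.5 mm above its foot.
- short_pin: steel pin like the long one but with a shank only 30 mm long (top of head at 60 mm when in the block), too short for the job: leave it. Origin: centre of the foot's end.
- tub: white plastic paint tub, open top, 100 mm across and 100 mm high, on the other side of the jig from the pin block. Leave it. Origin: centre of its underside.
Things that resemble listed ones, but are neither listed nor needed, are in the scene too. What is meant by the batten is not purple, and is the larger of those in its own colour.

How it is judged (in metres and radians):
On the way, in this order (a step that is already met when the one before it is completed fails the run):
1. the batten lies flat on the jig board with its hole over the board's hole (within 6 mm) (horizontal distance between batten_hole and jig_hole below 0.006 m and z of batten in the frame of jig below 0.039 m and angle between batten's own z axis and vertical below 0.03 rad), for 0.2 s.
2. the long pin stands through both holes with its head on the batten (horizontal distance between long_pin and jig_hole below 0.004 m and z of long_pin in the frame of jig below 0.009 m and angle between long_pin's own z axis and vertical below 0.08 rad), for 0.2 s.
At the end, for the whole second after the job is handed in: Batten flat on the board (3 mm), its edge within 2.5 mm of the fence at both ends, its hole within 4 mm of the board's; long pin upright in both holes (4 mm, 0.08 rad), head within 3 mm of the batten; both at rest; short pin still in its hole (10 mm) (all of step 2 and x of each of batten_edge_a, batten_edge_b in the frame of jig above -0.005 m and z of batten in the frame of jig below 0.039 m and angle between batten's own z axis and vertical below 0.03 rad and horizontal distance between batten_hole and jig_hole below 0.004 m and linear speed of each of batten, long_pin below 0.02 m/s and distance of short_pin from where it was at the start of the episode below 0.01 m and angle between short_pin's own z axis and vertical below 0.2 rad); the robot touches nothing.
It fails at once if the short pin is lifted out of its block or shifted (20 mm) (distance of short_pin from where it was at the start of the episode above 0.02 m).
It fails at once if the paint tub is pushed more than 30 mm or tipped over (distance of tub from where it was at the start of the episode above 0.03 m or angle between tub's own z axis and vertical above 0.5 rad).
It also fails if it takes over 61 s, if anything falls off the work surface, if the arm or the gripper's body presses on something with over 40 N, if the wrist force passes 120 N, or if a joint passes its speed limit or range.

## Robot

A 6-joint arm with a two-finger parallel gripper is mounted at the origin on the work surface. World frame = base frame: x ahead of the robot, y to its left, z up, the work surface at z = 0. Lengths are in mm, angles in degrees, forces in N, time in s.
With the tool pointing down it reaches from about 300 to 850 mm from the base axis. Payload 4.2 kg.
Tool frame: the origin (TCP) lies at the centre of the arm's flange, where the gripper is bolted on; the fingertips stand 191 mm ahead of it and the grasp point (between the pads) lies 172 mm ahead of it; y points along the fingers, x is the direction in which the jaws open and shut, and the axes are right-handed (so a half turn about y gives the same grasp; the last joint's range is limited). The gripper opens to 91 mm and grips with 3 to 60 N. Pads are 32 mm wide; open, the fingers measure 118 mm over their backs; the gripper's body (76 mm by 178 mm) begins 60 mm behind the grasp point.
Start: joints at [75.688, 18.312, 89.639, -0, 72.044, -1.146], TCP at [130.972, 559.883, 404.776] pointing down, gripper open.
Joint ranges: [-177.97, 177.97], [-48.28, 115.42], [12.27, 149.76], [-77.06, 257.06], [2.81, 150.46], [-146.56, 146.56]. Speed limits (degrees/s): [147.25, 147.25, 180, 180, 180, 180].

## Interface

Orientations are given as [roll, pitch, yaw] about the fixed x, y, z axes, in that order (R = Rz(yaw) Ry(pitch) Rx(roll)).
In Python, from workcell import env gives the robot as it stands.
- The arm moves only by the tool carry_out, never from a script. Its argument "increments" is a list of rows, each a list of 3 entries, a list of its own where there are three numbers: the turn, a rotation vector about the tool's x, y, z in rad, then the shift along the tool's x, y, z in mm, then the closure, from 0 (fully open) to 1 (shut). In form: [[[wx, wy, wz], [dx, dy, dz], claw], ...]. A call has 1 to 10 rows; each row is the pose to reach, as a shift and turn from the pose commanded when the call began, along the tool's axes at that moment; what a row does not reach only later rows make up. A row lasts 1/12 s, in which the tool goes at most 41.7 mm and 7.16 degrees, less where a joint would pass 70% of its speed; a pose out of reach is approached as far as the arm can. A call with a gripper value outside its range is refused whole. The fingers move at their own pace and stop on an object; "force" is the grip in N (left out, the last holds). Time passes only in rows, so rows that repeat a pose let the fingers close. It gives the time, the measured TCP pose, the force and the opening at its end, in the units of the state.
- env.state(): the state, without advancing time (a new reading comes with each control period).
- env.grab_frame(name): name is "side" or "top"; returns a dict with "frame" (384x512x3 uint8, blue, green, red), "z_map" (384x512 float32, mm along the optical axis (not along the pixel's ray), 0 where there is no reading), "camera_matrix" (3x3 intrinsics, pixels), "k1" (the pictures are not rectified: a ray, as slopes to the right and down, at radius r is drawn at 1 + k1 r^2 times it, then the intrinsics apply), "rvec" (rotation vector, rad) and "tvec" (3), from world to camera coordinates, as OpenCV has them. Camera axes: x right, y down, z forward; pixel columns grow to the right and rows downward; lengths in mm; the calibration is good to about 2 mm. A picture is of the moment at which its call begins.
- env.job_done(): hands the job in, once; it reports no verdict.
The state is a dict: "time_s": time; "qpos": joint angles; "qvel": joint speeds; "effort": joint torques, N m; "ee_pos": TCP position; "ee_rot": TCP orientation; "force": force on the tool from outside, world axes, zero at the start; "torque": the same for the moment, N m; "gripper_width": finger opening in mm.
Only numpy, scipy, OpenCV 4.12 (cv2) and the standard library are available. Lean on these libraries where they do the work, as an engineer would, in place of code of your own. Each camera call takes 0.05 s, during which the arm holds its last target. There are 200 camera calls.

## Working session

There is one attempt and no reset: what is moved stays moved. The work goes in short steps, Python scripts to look and compute and a tool call to move; the robot and the scene stay as the last step left them, time stands still between calls to the robot, and variables do not carry over. Pictures are saved under pics/ and viewed, about 8 in all and at most 12, crops included, and the job is handed in when it is done.

Besides the shell and the picture viewer there is one more tool, called by a JSON object that holds its "name" and its "arguments", one argument or row to a line. carry_out: Moves the arm, as the interface text tells. Its arguments: {"type":"object","properties":{"increments":{"type":"array","items":{"type":"array"}},"force":{"type":"number"}},"required":["increments"]}

```bash
ls; mkdir -p pics
cat > h.py <<'E'
import numpy as np, cv2
from scipy.spatial.transform import Rotation as R
from workcell import env
def grab(n):
    f=env.grab_frame(n); np.savez('/tmp/%s.npz'%n,**f); return f
def load(n): return dict(np.load('/tmp/%s.npz'%n))
def slopes(f,uv):
    K=np.array(f['camera_matrix']);k=float(f['k1'])
    uv=np.atleast_2d(np.array(uv,float))
    d=(uv-K[:2,2])/[K[0,0],K[1,1]]
    s=d.copy()
    for _ in range(20): s=d/(1+k*(s**2).sum(1,keepdims=True))
    return s
def pose(f): return cv2.Rodrigues(np.array(f['rvec'],float).reshape(3,1))[0],np.array(f['tvec'],float).ravel()
def cen(f): Rm,t=pose(f); return -Rm.T@t
def onz(f,uv,z):
    "world points of pixels on height z"
    Rm,t=pose(f);s=slopes(f,uv);d=np.c_[s,np.ones(len(s))]@Rm;c=-Rm.T@t
    return c+d*((z-c[2])/d[:,2])[:,None]
def bydepth(f,uv):
    uv=np.atleast_2d(uv);Rm,t=pose(f);s=slopes(f,uv)
    z=f['z_map'][uv[:,1].astype(int),uv[:,0].astype(int)]
    return (np.c_[s,np.ones(len(s))]*z[:,None]-t)@Rm
def cloud(f):
    v,u=np.mgrid[:384,:512]
    p=bydepth(f,np.c_[u.ravel(),v.ravel()]).reshape(384,512,3)
    p[f['z_map']==0]=np.nan
    return p
def proj(f,P):
    Rm,t=pose(f);c=np.atleast_2d(P)@Rm.T+t;s=c[:,:2]/c[:,2:]
    K=np.array(f['camera_matrix']);s=s*(1+float(f['k1'])*(s**2).sum(1,keepdims=True))
    return s*[K[0,0],K[1,1]]+K[:2,2]
def tri(f1,uv1,f2,uv2):
    A=[];b=[]
    for f,uv in((f1,uv1),(f2,uv2)):
        Rm,t=pose(f);d=np.r_[slopes(f,uv)[0],1]@Rm;d/=np.linalg.norm(d);M=np.eye(3)-np.outer(d,d);A.append(M);b.append(M@cen(f))
    return np.linalg.lstsq(np.vstack(A),np.hstack(b),rcond=None)[0]
E
python3 - <<'E'
from h import *
for n in('side','top'):
    f=grab(n);print(n,cen(f),f['camera_matrix'].tolist(),f['k1'],pose(f)[0].round(2).tolist())
    cv2.imwrite('pics/%s0.png'%n,f['frame'])
print(env.state())
E
```

```text
pics
side [ 121.0735335  -553.06799903  795.61840224] [[401.7942594041848, 0.0, 257.1042227518167], [0.0, 401.7942594041848, 187.42936662465831], [0.0, 0.0, 1.0]] -0.09816878383085156 [[0.82, -0.58, -0.01], [-0.43, -0.59, -0.68], [0.38, 0.56, -0.73]]
top [296.83061668  -6.11714193 981.04098517] [[447.57057091606123, 0.0, 258.5740693024978], [0.0, 447.57057091606123, 193.08449609307198], [0.0, 0.0, 1.0]] -0.06998675718924366 [[0.03, -1.0, -0.01], [-0.98, -0.03, -0.18], [0.18, 0.02, -0.98]]
{'time_s': 0.1, 'qpos': array([ 7.56881661e+01,  1.83491822e+01,  8.96965159e+01, -2.57311888e-03,
        7.20421062e+01, -1.14491136e+00]), 'qvel': array([ 0.04238054, -0.11830972, -0.13429995,  0.03314565,  0.02191501,
        0.06121057]), 'effort': array([ 8.41472902e-04, -4.13328552e+01, -2.32507396e+01,  7.30543910e-02,
        4.22567641e-02, -5.88086482e-05]), 'ee_pos': array([130.94365346, 559.76563466, 404.01168892]), 'ee_rot': array([-9.00006916e+01,  8.78357010e-02,  7.68338721e+01]), 'force': array([ 0.64389737,  0.11805987, -0.24995368]), 'torque': array([-0.04628719,  0.02692891, -0.00508812]), 'gripper_width': 91.30792189341948}
```

View pics/top0.png

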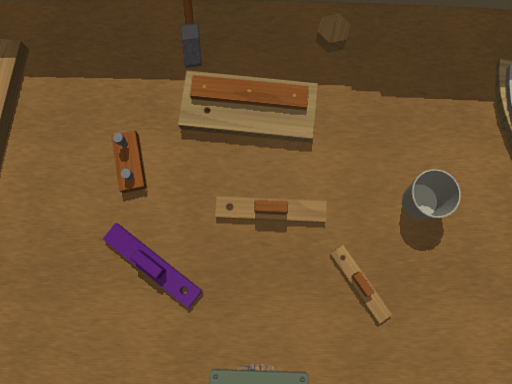

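View pics/side0.png

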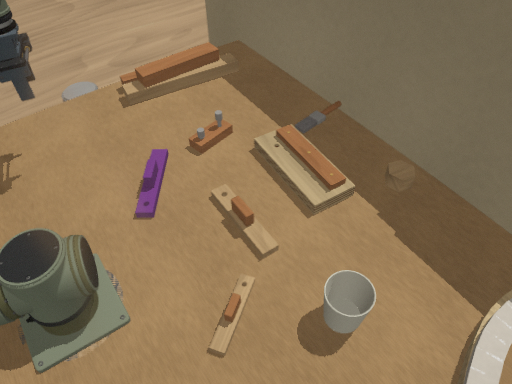

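The top view (512x384) shows the jig at (249,105) with its hole at (207,110), the pin block at (129,160) with heads at (118,138) and (126,174), and the tub at (435,195). Candidates for the batten are the large pale one at (271,208), the small pale one at (361,285) and the purple one at (152,266). I choose (271,208), since it is not purple and is the larger of its colour. I'll check it and the pins in an enlarged crop.

Run:
```python
from h import *
t=load('top');s=load('side')
c=cv2.resize(t['frame'][60:235,100:335],None,fx=3.4,fy=3.4,interpolation=cv2.INTER_CUBIC)
cv2.imwrite('pics/topcrop.png',np.clip(c*1.6,0,255).astype(np.uint8))
c=cv2.resize(s['frame'][100:260,180:360],None,fx=3.7,fy=3.7,interpolation=cv2.INTER_CUBIC)
cv2.imwrite('pics/sidecrop.png',np.clip(c*1.4,0,255).astype(np.uint8))
```

```text
(no output)
```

View pics/topcrop.png

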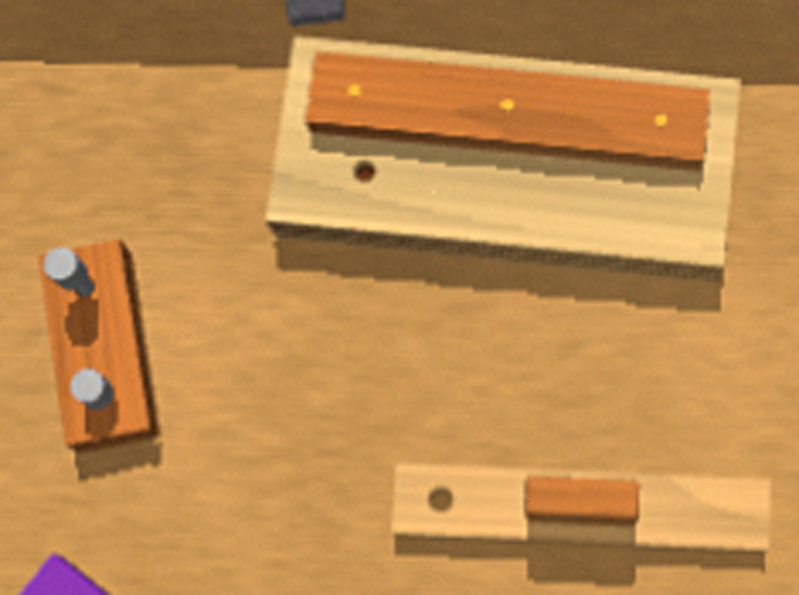

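View pics/sidecrop.png

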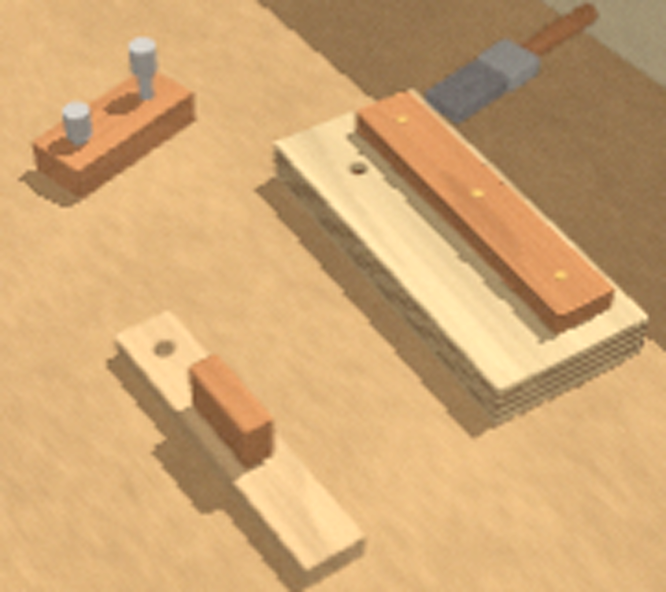

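The crops confirm it. The higher, long pin stands in the far hole at top-crop (62,263) and side-crop (143,45); the short pin is at (88,385) and (76,109). The batten's hole is at top-crop (441,498) and side-crop (165,348). The jig hole is at top-crop (365,171) and side-crop (358,168). Next I triangulate.

Run:
```python
from h import *
np.set_printoptions(precision=1,suppress=True)
t=load('top');s=load('side')
T=lambda p:(np.array(p)+.5)/3.4-.5+[100,60]
S=lambda p:(np.array(p)+.5)/3.7-.5+[180,100]
P={'jighole':((365,171),(358,168)),'bhole':((441,498),(165,348)),'long':((62,263),(143,45)),'short':((88,385),(76,109)),
'jigBL':((267,220),(275,147)),'jigBR':((723,266),(497,388)),'jigTR':((741,79),(647,318)),'fenceL':((309,125),(357,113)),'fenceR':((703,160),(557,318)),
'bTL':((396,464),(165,312)),'bBL':((393,535),(118,341)),'bTR':((770,478),(363,543)),'hbBL':((526,517),(191,367)),'hbTL':((527,478),(214,356)),'hbBR':((637,520),(246,433)),'hbTR':((637,480),(272,421))}
for k,(a,b) in P.items():
    a,b=T(a),S(b);p=tri(t,a,s,b)
    print(k,p,'top depth',bydepth(t,a)[0],'side depth',bydepth(s,b)[0],'reproj',proj(t,p)[0]-a,proj(s,p)[0]-b)
for n,f in(('top',t),('side',s)):
    c=cloud(f)
    def seg(m,lab):
        p=c[m];r=cv2.minAreaRect(p[:,:2].astype(np.float32));print(n,lab,len(p),'z',np.median(p[:,2]),r)
    box=lambda x0,x1,y0,y1,z0,z1:(c[...,0]>x0)&(c[...,0]<x1)&(c[...,1]>y0)&(c[...,1]<y1)&(c[...,2]>z0)&(c[...,2]<z1)
    p=tri(t,T((441,498)),s,S((165,348)))
    seg(box(p[0]-60,p[0]+60,p[1]-260,p[1]+60,13,26),'batten')
    seg(box(p[0]-60,p[0]+60,p[1]-260,p[1]+60,52,68),'handblock')
    p=tri(t,T((365,171)),s,S((358,168)))
    seg(box(p[0]-120,p[0]+150,p[1]-300,p[1]+100,30,42),'board')
    seg(box(p[0]-120,p[0]+150,p[1]-300,p[1]+100,51,63),'fence')
    p=tri(t,T((62,263)),s,S((143,45)))
    seg(box(p[0]-30,p[0]+30,p[1]-30,p[1]+30,70,90),'long')
    seg(box(p[0]-120,p[0]+80,p[1]-60,p[1]+60,20,35),'block')
```

```text
jighole [659.5 131.3  36.5] top depth [296.8  -6.1 981. ] side depth [663.  136.4  30.9] reproj [-0.1  0.2] [ 0.2 -0.1]
bhole [446.1  73.6  19.8] top depth [449.4  75.    1.6] side depth [447.6  77.6  15.1] reproj [-0.1  0.2] [ 0.2 -0.1]
long [578.6 311.3  81.7] top depth [577.6 310.2  84.8] side depth [580.4 314.5  79. ] reproj [ 0. -0.] [-0.  0.]
short [505.1 294.2  62.7] top depth [505.8 294.8  60.7] side depth [506.  296.7  60.6] reproj [-0.   0.1] [ 0.1 -0. ]
jigBL [626.  195.1  30.9] top depth [624.5 193.5  37.4] side depth [646.2 226.3  -0.9] reproj [-0.1  0.3] [ 0.2 -0.1]
jigBR [ 598.5 -103.5   39.8] top depth [ 600.5 -104.2   36.5] side depth [ 600.1 -100.8   35.7] reproj [-0.2  0.4] [ 0.4 -0.1]
jigTR [ 728.8 -114.9   36.8] top depth [ 748.4 -120.2   -1.9] side depth [ 729.9 -112.2   32.7] reproj [-0.4  0.8] [ 0.7 -0.3]
fenceL [683.7 166.3  56. ] top depth [684.7 167.   52.8] side depth [698.7 185.   36.8] reproj [ 0.1 -0.1] [-0.1  0. ]
fenceR [664.3 -88.6  54.3] top depth [664.6 -88.9  57.3] side depth [660.8 -89.9  56.8] reproj [-0.3  0.6] [ 0.5 -0.2]
bTL [466.4 104.   18.
[... 1742 characters left out ...]
906), 88.86132049560547)
side handblock 253 z 59.99996395473743 ((442.4947509765625, -17.886783599853516), (69.6268539428711, 24.00748634338379), 88.91790008544922)
side board 2267 z 36.218563525521134 ((676.7697143554688, 40.4464111328125), (302.75238037109375, 132.4786834716797), 84.85906982421875)
side fence 1232 z 56.17707734093023 ((697.8477783203125, 37.65167236328125), (262.07623291015625, 52.979347229003906), 84.48883819580078)
side long 45 z 79.72644438689338 ((576.65625, 310.619873046875), (22.7393741607666, 18.662126541137695), 58.0132942199707)
side block 541 z 30.236107191658867 ((542.3685302734375, 304.1811218261719), (134.50839233398438, 59.44895935058594), 12.551375389099121)
```

{"name": "carry_out", "arguments": {
  "increments": [
    [[0, 0.08, 0], [-28, 6, -25], 0],
    [[0, 0.16, 0], [-56, 12, -50], 0],
    [[0, 0.24, 0], [-84, 18, -75], 0],
    [[0, 0.32, 0], [-112, 24, -100], 0],
    [[0, 0.4, 0], [-140, 30, -125], 0],
    [[0, 0.48, 0], [-168, 36, -150], 0],
    [[0, 0.56, 0], [-196, 42, -175], 0],
    [[0, 0.64, 0], [-224, 48, -200], 0],
    [[0, 0.72, 0], [-252, 54, -225], 0],
    [[0, 0.8, 0], [-280, 60, -250], 0]
  ],
  "force": 30
}}

```text
time_s: 0.93
ee_pos: [310.8, 228.5, 344.4]
ee_rot: [-90.0, -0.0, 30.8]
force: [0.2, 0.1, -0.1]
gripper_width: 91.2
```

{"name": "carry_out", "arguments": {
  "increments": [
    [[0, 0.08, 0], [-2, 6, -40], 0.3],
    [[0, 0.16, 0], [-4, 12, -80], 0.3],
    [[0, 0.24, 0], [-6, 18, -120], 0.3],
    [[0, 0.32, 0], [-8, 25, -160], 0.3],
    [[0, 0.4, 0], [-10, 32, -200], 0.3],
    [[0, 0.48, 0], [-12, 39, -240], 0.3],
    [[0, 0.56, 0], [-13.5, 45, -279], 0.3],
    [[0, 0.56, 0], [-13.5, 45, -279], 0.3],
    [[0, 0.56, 0], [-13.5, 45, -279], 0.3]
  ]
}}

```text
time_s: 1.68
ee_pos: [443.2, -17.4, 299.0]
ee_rot: [-90.0, 0.1, -1.3]
force: [0.3, 0.4, 0.1]
gripper_width: 63.8
```

{"name": "carry_out", "arguments": {
  "increments": [
    [[0, 0, 0], [0, 27, 0], 0.3],
    [[0, 0, 0], [0, 54, 0], 0.3],
    [[0, 0, 0], [0, 70, 0], 0.3],
    [[0, 0, 0], [0, 81, 0], 0.3],
    [[0, 0, 0], [0, 81, 0], 0.3],
    [[0, 0, 0], [0, 81, 0], 1],
    [[0, 0, 0], [0, 81, 0], 1],
    [[0, 0, 0], [0, 81, 0], 1],
    [[0, 0, 0], [0, 81, 0], 1],
    [[0, 0, 0], [0, 81, 0], 1]
  ],
  "force": 30
}}

```text
time_s: 2.52
ee_pos: [442.9, -15.7, 219.4]
ee_rot: [-90.0, -0.1, -1.1]
force: [-0.0, -0.4, -0.6]
gripper_width: 33.1
```

Run:
```python
from h import *
s=env.state();print(s['time_s'],s['ee_pos'],s['ee_rot'],s['force'],s['gripper_width'])
```

```text
2.5167 [442.86667446 -15.70565617 219.40924551] [-8.99969729e+01 -8.46236444e-02 -1.07916271e+00] [-0.03783992 -0.42612893 -0.56945818] 33.1491587262309
```

{"name": "carry_out", "arguments": {
  "increments": [
    [[0, 0, 0], [0, 0, 0], 1],
    [[0, 0, 0], [0, 0, 0], 1],
    [[0, 0, 0], [0, 0, 0], 1],
    [[0, 0, 0], [0, -10, 0], 1],
    [[0, 0, 0], [0, -30, 0], 1],
    [[0, 0, 0], [0, -55, 0], 1],
    [[0, 0, 0], [0, -80, 0], 1],
    [[0, 0, 0], [0, -90, 0], 1],
    [[0, 0, 0], [0, -90, 0], 1]
  ]
}}

```text
time_s: 3.27
ee_pos: [443.3, -15.9, 310.8]
ee_rot: [-90.0, -0.3, -1.1]
force: [0.3, -0.8, -1.7]
gripper_width: 24.0
```

{"name": "carry_out", "arguments": {
  "increments": [
    [[0, 0.01, 0], [30, 0, 9], 1],
    [[0, 0.02, 0], [65, 0, 20], 1],
    [[0, 0.04, 0], [103, 0, 32], 1],
    [[0, 0.05, 0], [140, 0, 43], 1],
    [[0, 0.06, 0], [175, 0, 54], 1],
    [[0, 0.068, 0], [202, 0, 62.5], 1],
    [[0, 0.068, 0], [202, 20, 62.5], 1],
    [[0, 0.068, 0], [202, 40, 62.5], 1],
    [[0, 0.068, 0], [202, 45, 62.5], 1],
    [[0, 0.068, 0], [202, 45, 62.5], 1]
  ]
}}

```text
time_s: 4.1
ee_pos: [644.8, 42.8, 260.1]
ee_rot: [-90.1, 0.4, -5.0]
force: [-0.8, -0.3, -3.3]
gripper_width: 23.7
```

Run:
```python
from h import *
t=grab('top');s=grab('side')
st=env.state();print(st['time_s'],st['ee_pos'],st['ee_rot'],st['force'],st['gripper_width'])
a=cv2.resize(t['frame'][60:160,160:340],None,fx=4.2,fy=4.2,interpolation=cv2.INTER_CUBIC)[:290,:756]
b=cv2.resize(s['frame'][115:220,230:420],None,fx=3.9,fy=3.9,interpolation=cv2.INTER_CUBIC)
im=np.zeros((600,760,3),np.uint8);im[:290,:756]=a
b=b[:305,:741];im[292:292+b.shape[0],:b.shape[1]]=b
cv2.imwrite('pics/hover.png',np.clip(im*1.5,0,255).astype(np.uint8))
```

```text
4.2 [645.78101132  42.72955797 263.46161769] [-8.99988925e+01  4.33403909e-02 -4.99678268e+00] [ 0.13260189 -0.29750667 -0.84659605] 23.859494209253846
```

View pics/hover.png

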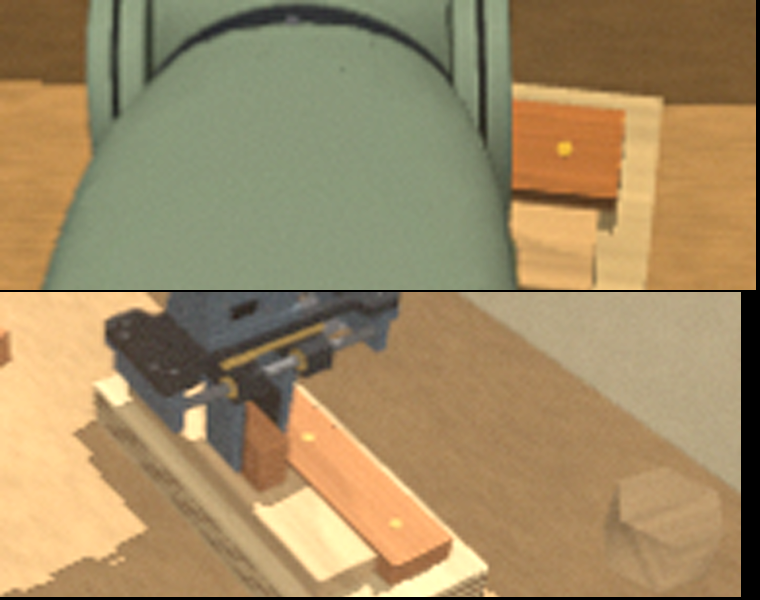

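The batten is held over the board, parallel to the fence. In the side crop its plain-end corners are at about (322,581) and (377,563), and in the top crop the corner is at (597,210). I'll compare these with the expected pose.

Run:
```python
from h import *
np.set_printoptions(precision=1,suppress=True)
t=load('top');s=load('side')
th=np.radians(-5);M=np.array([[np.cos(th),-np.sin(th),0],[np.sin(th),np.cos(th),0],[0,0,1]])
o=np.array([645.8,42.7,44.1])
for l in((-22.5,-120,20),(22.5,-120,20)):
    p=o+M@np.array(l);print(l,p,'topcrop',(proj(t,p)[0]-[160,60]+.5)*4.2,'sidecrop',(proj(s,p)[0]-[230,115]+.5)*3.9+[0,292])
for n,f in(('top',t),('side',s)):
    c=cloud(f);L=(c-o)@M
    m=(abs(L[...,0])<40)&(L[...,1]>-160)&(L[...,1]<-40)&(L[...,2]>12)&(L[...,2]<28)&(L[...,0]<24)
    q=L[m];print(n,len(q),'min y',np.percentile(q[:,1],[0,2,5]),'x',np.percentile(q[:,0],[0,1,99,100]),'z',np.median(q[:,2]))
    m=(L[...,0]>24)&(L[...,0]<36)&(L[...,1]>-160)&(L[...,1]<-40)&(abs(L[...,2]-12)<3)
    m2=m;q=L[m];print('fence x min',len(q),np.percentile(q[:,0],[0,1,5]) if len(q) else '')
```

```text
(-22.5, -120, 20) [612.9 -74.9  64.1] topcrop [590.1 287.9] sidecrop [322.  579.8]
(22.5, -120, 20) [657.8 -78.8  64.1] topcrop [598.5 205.3] sidecrop [378.8 553.4]
top 404 min y [-120.7 -120.  -118.6] x [-26.1 -25.9  19.2  20.6] z 17.98765454635941
fence x min 79 [28.3 28.4 29.2]
side 438 min y [-122.6 -119.9 -118.8] x [-25.5 -24.2  19.4  21.2] z 18.831148711396906
fence x min 87 [26.1 26.2 26.6]
```

{"name": "carry_out", "arguments": {
  "increments": [
    [[0, 0, 0], [0, 2, 0], 1],
    [[0, 0, 0], [0, 4, 0], 1],
    [[0, 0, 0], [0, 6, 0], 1],
    [[0, 0, 0], [0, 7, 0], 1],
    [[0, 0, 0], [0, 8, 0], 1],
    [[0, 0, 0], [0, 8, 0], 1]
  ]
}}

```text
time_s: 4.7
ee_pos: [645.8, 42.8, 255.7]
ee_rot: [-90.0, 0.0, -5.0]
force: [-0.3, 0.8, -2.6]
gripper_width: 23.9
```

{"name": "carry_out", "arguments": {
  "increments": [
    [[0, 0, 0], [1, 0.5, 0], 1],
    [[0, 0, 0], [2, 1, 0], 1],
    [[0, 0, 0], [3, 1, 0], 1],
    [[0, 0, 0], [4, 1, 0], 1],
    [[0, 0, 0], [5, 1, 0], 1],
    [[0, 0, 0], [5, 1, 0], 1]
  ]
}}

```text
time_s: 5.2
ee_pos: [650.9, 42.5, 255.1]
ee_rot: [-90.0, 0.0, -5.0]
force: [-3.6, -0.9, 5.7]
gripper_width: 23.6
```

{"name": "carry_out", "arguments": {
  "increments": [
    [[0, 0, 0], [1, 0, 0], 1],
    [[0, 0, 0], [1.5, 0, 0], 1],
    [[0, 0, 0], [2, 0, 0], 1],
    [[0, 0, 0], [2, 0, 0], 1]
  ]
}}

```text
time_s: 5.53
ee_pos: [652.2, 42.3, 255.2]
ee_rot: [-90.0, 0.2, -5.0]
force: [-6.3, -0.3, 7.4]
gripper_width: 23.8
```

{"name": "carry_out", "arguments": {
  "increments": [
    [[0, 0, 0], [0.5, 0, 0], 1],
    [[0, 0, 0], [1, 0, 0], 1],
    [[0, 0, 0], [1.5, 0, 0], 1],
    [[0, 0, 0], [1.5, 0, 0], 1]
  ]
}}

```text
time_s: 5.87
ee_pos: [652.9, 42.3, 255.2]
ee_rot: [-90.0, 0.3, -4.9]
force: [-9.3, -0.3, 9.1]
gripper_width: 24.1
```

{"name": "carry_out", "arguments": {
  "increments": [
    [[0, 0, 0], [1, 0, 0], 1],
    [[0, 0, 0], [2, 0, 0], 1],
    [[0, 0, 0], [2.5, 0, 0], 1],
    [[0, 0, 0], [2.5, 0, 0], 1]
  ]
}}

```text
time_s: 6.2
ee_pos: [654.1, 42.2, 255.3]
ee_rot: [-90.0, 0.6, -4.9]
force: [-13.6, 0.6, 12.7]
gripper_width: 23.8
```

Run:
```python
from h import *
t=grab('top');s=grab('side')
np.set_printoptions(precision=1,suppress=True)
st=env.state();print(st['time_s'],st['ee_pos'],st['ee_rot'],st['force'],st['torque'],st['gripper_width'])
th=np.radians(-5);M=np.array([[np.cos(th),-np.sin(th),0],[np.sin(th),np.cos(th),0],[0,0,1]])
o=np.array([652,42.2,36.])
for n,f in(('top',t),('side',s)):
    c=cloud(f);L=(c-o)@M
    for y0,y1 in((-120,-60),(60,118)):
        m=(L[...,0]>-40)&(L[...,1]>y0)&(L[...,1]<y1)&(L[...,2]>12)&(L[...,2]<30)&(L[...,0]<15)
        q=L[m]
        if len(q)>20: print(n,y0,len(q),'x',np.percentile(q[:,0],[0,1,2]),'z',np.median(q[:,2]))
    g=(L[...,0]>15)&(L[...,0]<28)&(L[...,1]>-118)&(L[...,1]<-50)
    q=L[g];print('gap z',np.histogram(q[:,2],[-5,0,5,10,15,18,20,22,25])[0])
```

```text
6.3 [654.1  42.2 255.3] [-90.    0.6  -4.9] [-13.1   0.9  12.4] [0.3 2.5 0.6] 24.000883359487823
top -120 314 x [-23.1 -22.7 -22.6] z 21.26820335519634
gap z [ 0  0  0  0  5 21 49 34]
side -120 288 x [-23.2 -22.7 -22.3] z 20.29644592354348
gap z [ 1  0  1  2  1 39 43 12]
```

{"name": "carry_out", "arguments": {
  "increments": [
    [[0, 0, 0], [-1, 0, 0], 1],
    [[0, 0, 0], [-1.5, -0.5, 0], 1],
    [[0, 0, 0], [-1.5, -0.5, 0], 0.45],
    [[0, 0, 0], [-1.5, -0.5, 0], 0.45],
    [[0, 0, 0], [-1.5, -0.5, 0], 0.45],
    [[0, 0, 0], [-1.5, -0.5, 0], 0.45]
  ]
}}

```text
time_s: 6.8
ee_pos: [656.0, 42.0, 255.2]
ee_rot: [-90.0, -0.1, -5.0]
force: [0.5, -0.1, 0.0]
gripper_width: 47.4
```

{"name": "carry_out", "arguments": {
  "increments": [
    [[0, 0, 0], [0, -20, 0], 0.45],
    [[0, 0, 0], [0, -55, 0], 0.45],
    [[0, 0, 0], [0, -90, 0], 0.45],
    [[0, -0.05, 0], [-14, -90, 37], 0.45],
    [[0, -0.1, 0], [-28, -90, 75], 0.45],
    [[0, -0.15, 0], [-43, -90, 112], 0.45],
    [[0, -0.2, 0], [-57, -90, 150], 0.45],
    [[0, -0.25, 0], [-72, -90, 187], 0.45],
    [[0, -0.3, 0], [-86, -90, 225], 0.45],
    [[0, -0.314, 0], [-100.4, -90, 262.3], 0.45]
  ]
}}

```text
time_s: 7.63
ee_pos: [577.7, 314.0, 345.3]
ee_rot: [-90.0, -0.1, 13.1]
force: [0.9, -0.1, 0.3]
gripper_width: 50.0
```

Run:
```python
from h import *
t=grab('top');s=grab('side')
np.set_printoptions(precision=1,suppress=True)
st=env.state();print(st['time_s'],st['ee_pos'],st['ee_rot'],st['force'],st['gripper_width'])
a=cv2.resize(t['frame'][60:160,160:340],None,fx=4.2,fy=4.2,interpolation=cv2.INTER_CUBIC)[:340]
b=cv2.resize(s['frame'][100:170,190:380],None,fx=3.7,fy=3.7,interpolation=cv2.INTER_CUBIC)
im=np.zeros((600,760,3),np.uint8);im[:340,:756]=a[:340]
b=b[:258];im[342:342+b.shape[0],:b.shape[1]]=b
cv2.imwrite('pics/placed.png',np.clip(im*1.5,0,255).astype(np.uint8))
```

```text
7.7333 [576.6 317.4 345.1] [-89.8  -0.1  13.4] [ 0.3 -0.7 -0.3] 50.41592255255476
```

View pics/placed.png

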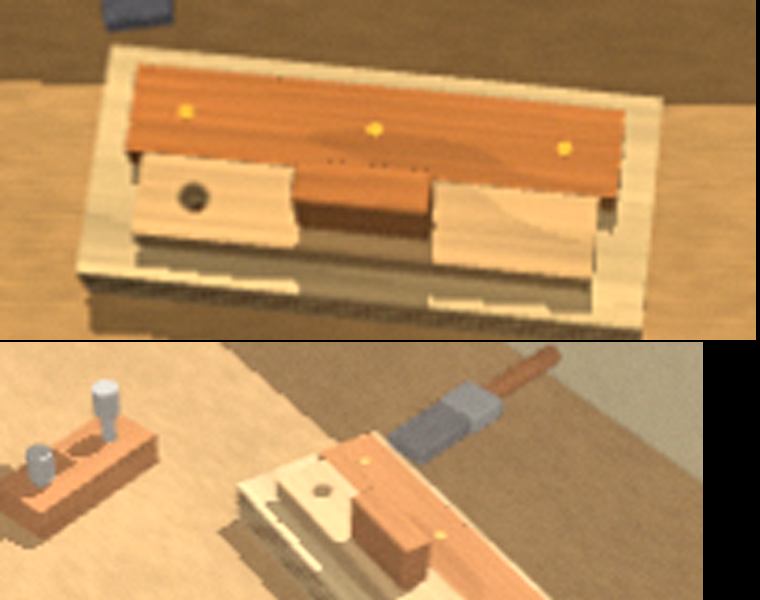

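The placed batten shows no gap to the fence at either end. Its hole is at top crop (193,197) and side crop (322,491), with dark showing through. I'll measure the hole and recheck the pin.

Run:
```python
from h import *
t=load('top');s=load('side')
np.set_printoptions(precision=1,suppress=True)
st=env.state();print(st['time_s'],st['ee_pos'],st['ee_rot'])
a=(np.array([193,197])+.5)/4.2-.5+[160,60];b=(np.array([322,149])+.5)/3.7-.5+[190,100]
print('bhole',tri(t,a,s,b),onz(t,a,56),onz(s,b,56))
# dark-blob centroid of hole in top
g=cv2.cvtColor(t['frame'],cv2.COLOR_BGR2GRAY).astype(float)
for f,uv in((t,a),(s,b)):
    g=cv2.cvtColor(f['frame'],cv2.COLOR_BGR2GRAY).astype(float);u,v=uv.round().astype(int);w=g[v-6:v+7,u-6:u+7];k=np.clip(np.median(w)*.75-w,0,None)
    yy,xx=np.mgrid[-6:7,-6:7];c=np.array([u+(k*xx).sum()/k.sum(),v+(k*yy).sum()/k.sum()]);print('centroid',c,uv,onz(f,c,56))
th=np.radians(-5);M=np.array([[np.cos(th),-np.sin(th),0],[np.sin(th),np.cos(th),0],[0,0,1]])
o=np.array([652,42.2,36.])
for n,f in(('top',t),('side',s)):
    L=(cloud(f)-o)@M
    for lo,hi,lab in((14,26,'batten'),):
        m=(L[...,2]>lo)&(L[...,2]<hi)&(L[...,0]<14)&(L[...,0]>-30)&(abs(L[...,1])<140);q=L[m]
        print(n,'y',np.percentile(q[:,1],[0,.5,99.5,100]),[ (np.percentile(q[abs(q[:,1]-y)<12][:,0],2),np.median(q[abs(q[:,1]-y)<12][:,2])) for y in(-100,-60,60,100)])
    m=(L[...,2]>-4)&(L[...,2]<4)&(L[...,0]<100)&(L[...,0]>-60)&(abs(L[...,1])<170);q=L[m];print('board y',np.percentile(q[:,1],[0,.5,99.5,100]))
```

```text
7.7333 [576.6 317.4 345.1] [-89.8  -0.1  13.4]
bhole [660.6 132.2  54.5] [[660.4 131.8  56. ]] [[659.1 130.8  56. ]]
centroid [205.7 106.7] [205.6 106.5] [[660.1 131.5  56. ]]
centroid [274.8 141.9] [276.7 139.9] [[649.7 127.1  56. ]]
top y [-120.3 -119.4  119.3  121. ] [(np.float64(-22.910848643309134), np.float64(21.10590118432868)), (np.float64(-22.634682356200333), np.float64(20.825486603589475)), (np.float64(-22.920262054482272), np.float64(20.841801042127667)), (np.float64(-22.826704931384874), np.float64(20.745887565374296))]
board y [-150.4 -149.7  149.8  151.1]
side y [-121.9 -120.2  118.5  121.8] [(np.float64(-22.15300975831501), np.float64(19.89754319251253)), (np.float64(-22.511044677929817), np.float64(20.223599297629654)), (np.float64(-22.549194778097405), np.float64(19.990682415097712)), (np.float64(-22.96236722821479), np.float64(19.983636051163174))]
board y [-151.2 -150.3  149.3  152.5]
```

{"name": "carry_out", "arguments": {
  "increments": [
    [[0, 0, 0], [0, 20, 0], 0.45],
    [[0, 0, 0], [0, 40, 0], 0.45],
    [[0, 0, 0], [0, 50, 0], 0.45],
    [[0, 0, 0], [0, 50, 0], 0.45],
    [[0, 0, 0], [0, 50, 0], 0.45]
  ]
}}

```text
time_s: 8.15
ee_pos: [578.6, 311.5, 295.0]
ee_rot: [-90.0, 0.0, 13.0]
force: [0.2, 0.8, -0.4]
gripper_width: 50.4
```

{"name": "carry_out", "arguments": {
  "increments": [
    [[0, 0, 0], [0, 20, 0], 0.45],
    [[0, 0, 0], [0, 38, 0], 0.45],
    [[0, 0, 0], [0, 46, 0], 0.45],
    [[0, 0, 0], [0, 46, 0], 0.45],
    [[0, 0, 0], [0, 46, 0], 1],
    [[0, 0, 0], [0, 46, 0], 1],
    [[0, 0, 0], [0, 46, 0], 1],
    [[0, 0, 0], [0, 46, 0], 1],
    [[0, 0, 0], [0, 46, 0], 1],
    [[0, 0, 0], [0, 46, 0], 1]
  ],
  "force": 20
}}

```text
time_s: 8.98
ee_pos: [578.3, 312.2, 250.2]
ee_rot: [-90.0, -0.1, 13.0]
force: [0.2, -0.2, 1.6]
gripper_width: 21.2
```

{"name": "carry_out", "arguments": {
  "increments": [
    [[0, 0, 0], [0, 0, 0], 1],
    [[0, 0, 0], [0, 0, 0], 1],
    [[0, 0, 0], [0, -5, 0], 1],
    [[0, 0, 0], [0, -15, 0], 1],
    [[0, 0, 0], [0, -30, 0], 1],
    [[0, 0, 0], [0, -45, 0], 1],
    [[0, 0, 0], [0, -65, 0], 1],
    [[0, 0, 0], [0, -80, 0], 1],
    [[0, 0, 0], [0, -80, 0], 1],
    [[0, 0, 0], [0, -80, 0], 1]
  ],
  "force": 40
}}

```text
time_s: 9.82
ee_pos: [578.0, 312.0, 330.0]
ee_rot: [-90.0, -0.1, 13.0]
force: [-0.6, -0.8, -1.7]
gripper_width: 21.2
```

Run:
```python
from h import *
t=grab('top');s=grab('side')
np.set_printoptions(precision=1,suppress=True)
st=env.state();print(st['time_s'],st['ee_pos'],st['ee_rot'],st['force'],st['gripper_width'])
p=st['ee_pos']-[0,0,172];u,v=proj(s,p)[0].astype(int);print(u,v)
b=cv2.resize(s['frame'][max(v-45,0):v+75,u-75:u+75],None,fx=5,fy=5,interpolation=cv2.INTER_CUBIC)
cv2.imwrite('pics/pin.png',np.clip(b*1.5,0,255).astype(np.uint8))
```

```text
9.9167 [577.7 311.8 328. ] [-90.    0.1  13. ] [-0.4  0.4 -1.7] 20.90987151549662
215 90
```

View pics/pin.png

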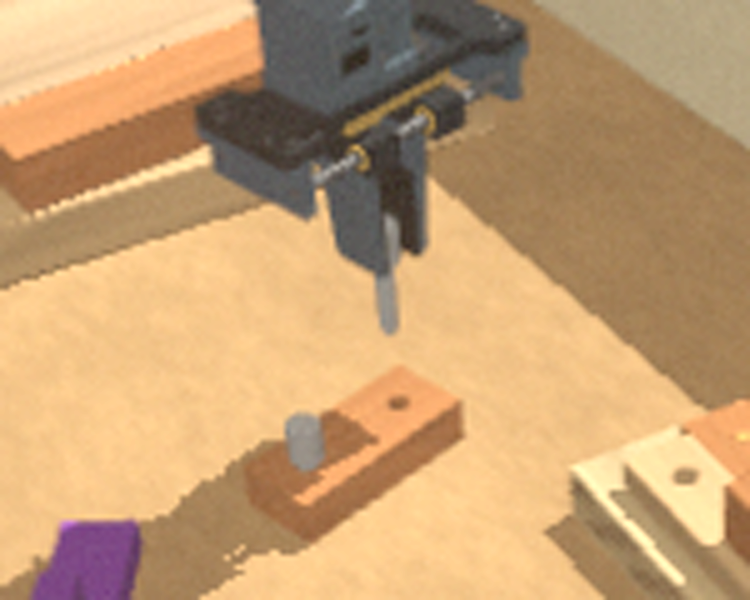

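The long pin hangs upright in the jaws, foot at crop (390,330). The short pin is undisturbed in its block at (305,440), and the emptied hole is at (398,403). I'll check where the pin sits relative to the tool.

Run:
```python
from h import *
s=load('side')
np.set_printoptions(precision=1,suppress=True)
S=lambda p:(np.array(p)+.5)/5-.5+[140,45]
e=np.array([577.7,311.8]);
foot=np.r_[e,82.8]
print('pred foot crop',(proj(s,foot)[0]-[140,45]+.5)*5,'meas (389,331)')
print('foot on plane',onz(s,S((389,329)),82.8),'shank at z100',(proj(s,np.r_[e,104])[0]-[140,45]+.5)*5)
print('hole in block',onz(s,S((398,403)),30),'bhole',onz(s,S((687,476)),56))
```

```text
pred foot crop [391.8 335.1] meas (389,331)
foot on plane [[579.5 317.4  82.8]] shank at z100 [388.8 305.6]
hole in block [[578.4 313.7  30. ]] bhole [[660.1 130.6  56. ]]
```

{"name": "carry_out", "arguments": {
  "increments": [
    [[0, 0.04, 0], [5, 0, -25], 1],
    [[0, 0.1, 0], [12, 0, -60], 1],
    [[0, 0.16, 0], [19, 0, -97], 1],
    [[0, 0.22, 0], [26, 0, -132], 1],
    [[0, 0.28, 0], [33, 0, -165], 1],
    [[0, 0.314, 0], [39, 0, -195], 1],
    [[0, 0.314, 0], [39, 5, -195], 1],
    [[0, 0.314, 0], [39, 12, -195], 1],
    [[0, 0.314, 0], [39, 12, -195], 1],
    [[0, 0.314, 0], [39, 12, -195], 1]
  ]
}}

```text
time_s: 10.75
ee_pos: [659.3, 131.8, 315.6]
ee_rot: [-90.0, 0.2, -4.9]
force: [0.5, 0.1, -1.1]
gripper_width: 20.9
```

Run:
```python
from h import *
t=grab('top');s=grab('side')
np.set_printoptions(precision=1,suppress=True)
st=env.state();print(st['time_s'],st['ee_pos'],st['ee_rot'],st['force'],st['gripper_width'])
b=cv2.resize(s['frame'][105:165,240:320],None,fx=9,fy=9,interpolation=cv2.INTER_CUBIC)
cv2.imwrite('pics/pin2.png',np.clip(b*1.5,0,255).astype(np.uint8))
e=st['ee_pos']
for z in(e[2]-245.2,e[2]-225,e[2]-200):print((proj(s,[e[0],e[1],z])[0]-[240,105]+.5)*9)
print('hole',(proj(s,[660,131.6,56])[0]-[240,105]+.5)*9)
```

```text
10.85 [659.6 132.1 316.9] [-90.    0.1  -4.9] [ 0.3  0.7 -1.4] 20.838080559626444
[334.2 277.3]
[335.5 226.4]
[337.2 161.7]
hole [335.3 316.2]
```

View pics/pin2.png

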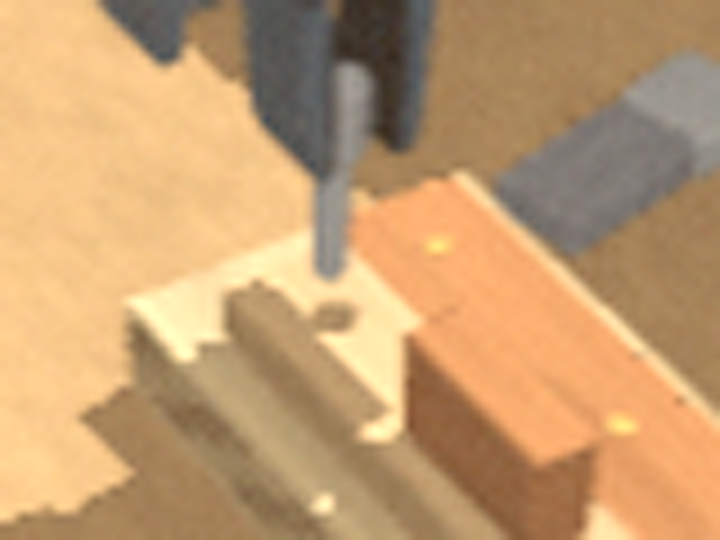

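The foot is at crop (329,275) just above the hole at (335,317), about 1 to 1.5 mm left of the axis. I shift slightly along -y and insert, watching force.

{"name": "carry_out", "arguments": {
  "increments": [
    [[0, 0, 0], [0, 0, -0.9], 1],
    [[0, 0, 0], [0, 4, -0.9], 1],
    [[0, 0, 0], [0, 8, -0.9], 1],
    [[0, 0, 0], [0, 12, -0.9], 1],
    [[0, 0, 0], [0, 16, -0.9], 1],
    [[0, 0, 0], [0, 19, -0.9], 1],
    [[0, 0, 0], [0, 22, -0.9], 1],
    [[0, 0, 0], [0, 24, -0.9], 1]
  ]
}}

```text
time_s: 11.52
ee_pos: [659.9, 129.9, 292.7]
ee_rot: [-90.0, 0.0, -5.0]
force: [0.6, -0.4, -1.0]
gripper_width: 21.1
```

{"name": "carry_out", "arguments": {
  "increments": [
    [[0, 0, 0], [0, 2, 0], 1],
    [[0, 0, 0], [0, 4, 0], 1],
    [[0, 0, 0], [0, 6, 0], 1],
    [[0, 0, 0], [0, 8, 0], 1],
    [[0, 0, 0], [0, 10, 0], 1],
    [[0, 0, 0], [0, 12, 0], 1],
    [[0, 0, 0], [0, 14, 0], 1],
    [[0, 0, 0], [0, 16, 0], 1],
    [[0, 0, 0], [0, 16, 0], 1]
  ]
}}

```text
time_s: 12.27
ee_pos: [659.8, 129.9, 276.7]
ee_rot: [-90.0, 0.1, -5.0]
force: [0.5, 0.2, -1.0]
gripper_width: 20.6
```

{"name": "carry_out", "arguments": {
  "increments": [
    [[0, 0, 0], [0, 3, 0], 1],
    [[0, 0, 0], [0, 6, 0], 1],
    [[0, 0, 0], [0, 9, 0], 1],
    [[0, 0, 0], [0, 12, 0], 1],
    [[0, 0, 0], [0, 15, 0], 1],
    [[0, 0, 0], [0, 18, 0], 1],
    [[0, 0, 0], [0, 21, 0], 1],
    [[0, 0, 0], [0, 23, 0], 1],
    [[0, 0, 0], [0, 23, 0], 1]
  ]
}}

```text
time_s: 13.02
ee_pos: [659.8, 129.9, 253.6]
ee_rot: [-90.0, 0.1, -5.0]
force: [-0.8, -0.5, -1.2]
gripper_width: 21.1
```

{"name": "carry_out", "arguments": {
  "increments": [
    [[0, 0, 0], [0, 1, 0], 1],
    [[0, 0, 0], [0, 2, 0], 1],
    [[0, 0, 0], [0, 3, 0], 1],
    [[0, 0, 0], [0, 3.5, 0], 1],
    [[0, 0, 0], [0, 3.5, 0], 1]
  ]
}}

```text
time_s: 13.43
ee_pos: [660.0, 130.0, 251.2]
ee_rot: [-90.0, -0.0, -5.0]
force: [-0.9, -0.5, 1.4]
gripper_width: 21.3
```

{"name": "carry_out", "arguments": {
  "increments": [
    [[0, 0, 0], [0, 0.5, 0], 1],
    [[0, 0, 0], [0, 0.5, 0], 1],
    [[0, 0, 0], [0, 0, 0], 0.45],
    [[0, 0, 0], [0, 0, 0], 0.45],
    [[0, 0, 0], [0, 0, 0], 0.45],
    [[0, 0, 0], [0, 0, 0], 0.45],
    [[0, 0, 0], [0, -10, 0], 0.45],
    [[0, 0, 0], [0, -35, 0], 0.45],
    [[0, 0, 0], [0, -70, 0], 0.45],
    [[0, 0, 0], [0, -100, 0], 0.45]
  ]
}}

```text
time_s: 14.27
ee_pos: [659.9, 129.9, 352.6]
ee_rot: [-90.0, -0.0, -5.0]
force: [1.0, 0.0, -0.3]
gripper_width: 50.1
```

{"name": "carry_out", "arguments": {
  "increments": [
    [[0, 0, 0], [-15, 0, 35], 0.45],
    [[0, 0, 0], [-30, 0, 70], 0.45],
    [[0, 0, 0], [-45, 0, 105], 0.45],
    [[0, 0, 0], [-60, 0, 140], 0.45],
    [[0, 0, 0], [-75, 0, 175], 0.45],
    [[0, 0, 0], [-85, 0, 200], 0.45],
    [[0, 0, 0], [-85, 0, 200], 0.45],
    [[0, 0, 0], [-85, 0, 200], 0.45]
  ]
}}

```text
time_s: 14.93
ee_pos: [592.0, 338.0, 351.2]
ee_rot: [-90.0, -0.0, -4.8]
force: [0.4, -0.5, 0.1]
gripper_width: 50.0
```

Run:
```python
from h import *
t=grab('top');s=grab('side')
np.set_printoptions(precision=1,suppress=True)
st=env.state();print(st['time_s'],st['ee_pos'],st['force'],st['gripper_width'])
a=cv2.resize(t['frame'][60:160,160:340],None,fx=4.2,fy=4.2,interpolation=cv2.INTER_CUBIC)[:340]
b=cv2.resize(s['frame'][100:170,190:380],None,fx=3.7,fy=3.7,interpolation=cv2.INTER_CUBIC)
im=np.zeros((600,760,3),np.uint8);im[:340,:756]=a[:340]
b=b[:258];im[342:342+b.shape[0],:b.shape[1]]=b
cv2.imwrite('pics/end.png',np.clip(im*1.5,0,255).astype(np.uint8))
th=np.radians(-5);M=np.array([[np.cos(th),-np.sin(th),0],[np.sin(th),np.cos(th),0],[0,0,1]])
o=np.array([652,42.2,36.])
for n,f in(('top',t),('side',s)):
    L=(cloud(f)-o)@M
    m=(L[...,2]>14)&(L[...,2]<26)&(L[...,0]<14)&(L[...,0]>-30)&(abs(L[...,1])<140);q=L[m]
    print(n,'y',np.percentile(q[:,1],[.5,99.5]),[(np.percentile(q[abs(q[:,1]-y)<12][:,0],2).round(1),np.median(q[abs(q[:,1]-y)<12][:,2]).round(1)) for y in(-100,-60,60,110)])
    m=(L[...,2]>38)&(L[...,2]<60)&(abs(L[...,0])<20)&(abs(L[...,1]-90)<20);q=L[m];top=q[:,2]>41
    print('head',q[top].mean(0),np.median(q[top][:,2]),len(q))
```

```text
15.0333 [592.8 336.  351.1] [ 0.4 -0.2  0.7] 50.16797563931277
top y [-119.5  119.3] [(np.float64(-22.4), np.float64(21.0)), (np.float64(-22.6), np.float64(20.8)), (np.float64(-23.2), np.float64(21.1)), (np.float64(-23.5), np.float64(21.3))]
head [-0.5 89.  45.5] 45.41171450416249 88
side y [-120.   118.8] [(np.float64(-22.3), np.float64(20.3)), (np.float64(-22.0), np.float64(20.3)), (np.float64(-23.0), np.float64(20.1)), (np.float64(-23.0), np.float64(20.4))]
head [-0.7 87.4 45. ] 45.16845347343009 45
```

View pics/end.png

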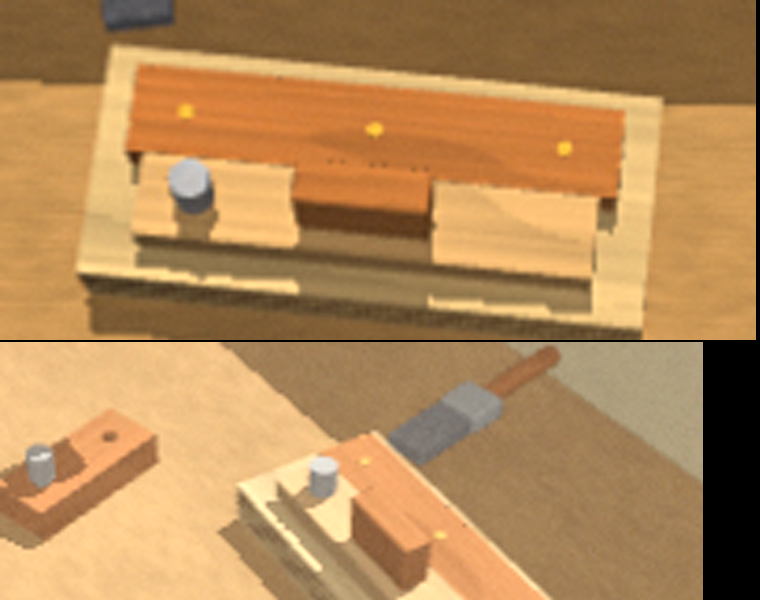

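The final picture shows the pin's head seated on the batten at top crop (191,185), the batten flush along the fence, and the short pin still in its block at side crop (40,465). I'm handing in.

Run:
```python
from workcell import env
env.job_done();print(env.state()['time_s'])
```

```text
the job is handed in; nothing more can be done
the job is handed in; nothing more can be done
```

The job is handed in, at about 15 s of the 61 s allowed. The large pale batten lies flat against the fence with its hole over the board's hole. The long pin is pushed down through both holes and its head rests on the batten.

**Last checks:**
- **Height:** the head top is about 45 mm above the board, which is the expected value. The batten top is 20–21 mm above it, so the batten is flat.
- **Fence:** no gap is visible at either end. The near edge was within 1 mm of its expected place; after the pin went in, the holed end read about 0.5 mm further from the fence than the plain end.
- **Hole and pin:** before the pin went in, the batten hole measured within about 1 mm of where the jig hole should be. The pin went in without resistance, but its head reads 1 to 2.5 mm short of the nominal 90 mm along y. The two cameras disagree on that by about 1.5 mm; the limit is 4 mm.
- **Leave-alone items:** the short pin still stands in its block. I never moved the arm near the tub and did not measure it again. The gripper was clear of everything.

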